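Post the pink snack carton through the sprung flap

TASK

Post the pink snack carton into the treat box: with one finger push the yellow self-closing flap open, and while that finger holds it, push the carton along the deck and over the edge into the box with the other finger. Only push it: do not pinch, lift or carry it. Leave the green carton and everything else on the counter where it is, then draw the fingers out so that the flap closes by itself.

Things in the scene. Friction and masses are not known exactly. Their poses are not given: they have to be found in the camera images.
- treat_box: Red box fixed to the counter, 260 long (x) x 190 wide (y). Origin on the counter, below the middle of the deck's far edge; x points from the deck to the flap (the posting direction), z up. Its floor is at z = 6. The clear back wall stands at x = 110 to 118, topped by a red cap (x = 108 to 120) up to z = 191. Red side cheeks at y = +-92.5 rise as high as the flap. Nothing is above deck or flap.
- deck_edge (a point): Middle of the white deck's far edge, on its top face, at (0, 0, 130) of the box, same axes. The flat deck runs from x = -142 to 0. Three red rails 10 high, 5 thick, along x at y = -92.5, 0, +92.5 make two lanes centred on y = -47 and +47, 87 clear width each. Beyond the edge (x = 0 to 105) the box is open down to its floor, covered only by the flap.
- flap_hinge (a point): Middle of the flap's hinge line (along y), at (105, 0, 185) of the box, same axes. The yellow flap is 174 wide (y), 4 thick, 116 from hinge to free edge. Shut, it slopes down from the hinge towards the deck, 0.48 rad below level; its free edge lies about 3 past the deck edge, level with the deck top.
- flap (a joint): Flap angle: 0 rad = shut, grows as the free edge is pushed down into the box and away from the deck, at most 1.15. A spring shuts it: about 0.1 N m shut, 0.2 N m at 0.8 rad, a few newtons at a fingertip. A fingertip just above deck height moving in +x slides along the flap towards the hinge and opens it: about 0.3 rad with the tip's far side at x = 55, 0.7 rad at x = 85.
- pink_mid (a point): Pink snack carton with a white label, lying in one of the two lanes of the deck: 36 (along x) x 60 (along y) x 28 high, 40 to 90 g. This point is its centre, 14 above the deck; its x axis points roughly along the box's x axis.
- green_mid (a point): Green snack carton with a yellow label, same size, lying in the other lane; this point is its centre. It stays.
- green_bowl: Green bowl of sweets, 190 across, 85 high; origin under its centre. Bystander.
- glass_bowl: Glass bowl of sweets, 184 across, 75 high; origin under its centre. Bystander.
- tumbler: Upside-down steel tumbler, 82 across at the foot, 120 high; origin under its centre. Bystander.
- cup: Clear plastic cup, 76 across, 95 high; origin under its centre. Bystander.
- jar: Amber glass jar, 64 across, 90 high; origin under its centre. Bystander.
- mug: White mug, 80 across, 90 high; origin under its centre. Bystander.
- carton_pink: The same pink carton; this origin is the centre of its underside, 14 below its centre.
Not all that is in view belongs to the job. Of the things that look like the carton_pink, the largest one is meant.

How it is judged (in metres and radians):
On the way, in this order (a step that is already met when the one before it is completed fails the run):
1. a finger pushes the flap open while the pink carton still lies wholly on the deck (value of joint flap above 0.12 rad and contact force between the fingers and flap above 0.05 N and x of pink_mid in the frame of treat_box below -0.02 m and z of pink_mid in the frame of treat_box above 0.135 m), for 0.1 s.
2. with the flap held open by a finger, the pink carton is pushed out over the deck's edge (value of joint flap above 0.2 rad and contact force between the fingers and flap above 0.05 N and contact force between the fingers and carton_pink above 0.01 N and x of pink_mid in the frame of treat_box above -0.012 m).
At the end, for the whole second after the job is handed in: The pink carton lies at rest inside the box below the deck (its centre lower than 90 mm above the counter, within the walls), the flap is shut again (below 0.06 rad), the green carton is within 15 mm and every bystander within 30 mm of where it started (z of pink_mid in the frame of treat_box between 0 and 0.09 m and x of pink_mid in the frame of treat_box between -0.14 and 0.112 m and y of pink_mid in the frame of treat_box between -0.095 and 0.095 m and linear speed of carton_pink below 0.02 m/s and value of joint flap below 0.06 rad and distance of green_mid from where it was at the start of the episode below 0.015 m and distance of each of green_bowl, glass_bowl, tumbler, cup, jar, mug from where it was at the start of the episode below 0.03 m); the robot touches nothing.
It fails at once if the pink carton is lifted (its centre more than 18 mm above its resting height on the deck) (z of pink_mid in the frame of treat_box above 0.162 m).
It fails at once if the pink carton is pinched or pressed hard (more than 15 N from the fingers) (contact force between the fingers and carton_pink above 15 N).
It fails at once if the green carton is moved more than 15 mm (distance of green_mid from where it was at the start of the episode above 0.015 m).
It fails at once if a bystander is moved more than 30 mm (distance of any of green_bowl, glass_bowl, tumbler, cup, jar, mug from where it was at the start of the episode above 0.03 m).
It also fails if it takes over 32 s, if anything falls off the work surface, if the arm or the gripper's body presses on something with over 40 N, if the wrist force passes 120 N, or if a joint passes its speed limit or range.

ROBOT

A 6-joint arm with a two-finger parallel gripper is mounted at the origin on the work surface. World frame = base frame: x ahead of the robot, y to its left, z up, the work surface at z = 0. Lengths are in mm, angles in degrees, forces in N, time in s.
With the tool pointing down it reaches from about 350 to 850 mm from the base axis. Payload 8.1 kg.
Tool frame: the origin (TCP) lies at the very end of the fingers, on their centre line; the grasp point (between the pads) lies 19 mm behind it (tcp_to_grasp is the distance from the TCP to the grasp point, in mm); z points along the fingers, x is the direction in which the jaws open and shut, and the axes are right-handed (so a half turn about z gives the same grasp; the last joint's range is limited). The gripper opens to 85 mm and grips with 20 to 120 N. Pads are 22 mm wide; open, the fingers measure 114 mm over their backs; the gripper's body (76 mm by 85 mm) begins 54 mm behind the grasp point. The pads swing forward as they close: fully open they stand 13 mm farther back than shut.
Start: joints at [64.492, 7.471, 85.268, -0, 87.261, -4.893], TCP at [211.231, 561.593, 231.292] pointing down, gripper open.
Joint ranges: [-169.43, 169.43], [-51.17, 129.36], [1.28, 143.12], [-76.62, 256.62], [0, 156.53], [-152.29, 152.29]. Speed limits (degrees/s): [136.94, 136.94, 159.86, 180, 180, 180].

INTERFACE

Orientations are given as [roll, pitch, yaw] about the fixed x, y, z axes, in that order (R = Rz(yaw) Ry(pitch) Rx(roll)).
In Python, from bench import * gives the robot as it stands. The module is installed in compiled form; this text tells all that it offers.
- The arm moves only by the tool apply_moves, never from a script. Its argument "targets" is text: rows parted by semicolons, each of 7 numbers parted by spaces: the turn, a rotation vector about the tool's x, y, z in rad, then the shift along the tool's x, y, z in cm, then the finger opening in cm, from 0 to 8.54. A call has exactly 5 rows; each row is the pose to reach, as a shift and turn from the pose commanded when the call began, along the tool's axes at that moment; what a row does not reach only later rows make up. A row lasts 1/10 s, in which the tool goes at most 50 mm and 8.59 degrees, less where a joint would pass 70% of its speed; a pose out of reach is approached as far as the arm can. A call with a gripper value outside its range is refused whole. The fingers move at their own pace and stop on an object; "force" is the grip in N (left out, the last holds). Time passes only in rows, so rows that repeat a pose let the fingers close, or fill a call up. It gives the time, the measured TCP pose, the force and the opening at its end, in the units of the state.
- sense(): the state, without advancing time (a new reading comes with each control period).
- snapshot(name): name is "scene" or "top" or "wrist"; returns the picture (420x560x3 uint8, red, green, blue); there is no depth.
- camera_model(name): a dict with "fx", "fy", "cx", "cy" (pixels), "position" and "attitude" of the camera in the world; the wrist camera has in their place "T_tool_cam" (4x4, takes a point from camera to tool coordinates, whose origin is the TCP and whose axes are the tool frame's). Camera axes: x right, y up, looking along -z (the intrinsics and any distortion apply to the point x, -y, -z); pixel columns grow to the right and rows downward; lengths in mm; the calibration is good to about 2 mm. A picture is of the moment at which its call begins: read the wrist's pose just before it. camera_model takes no time and is no camera call.
- hand_in(): hands the job in, once; it reports no verdict.
Trained networks look in the newest picture that a camera, given by its name, has taken for a name from the list of things; names that differ only in an ending like _2 or _b are one class to them, and where a whole thing is asked for, a point or a joint stands for the part that bears it (a point fixed in the world has none). Each returns a list of dicts, best first, with "confidence" (0 to 1); they miss things now and then, are a little off and sometimes report something else, mostly with a low value. They report only what shows in the picture. A call takes as long as a camera call. They do not tell look-alikes from the thing itself.
- recognise(camera, query): "at" ([row, column] in pixels, amid what is visible of it).
- place_of(camera, query): "at" ([row, column] in pixels: a listed point, or the origin of a listed thing).
The state is a dict: "time": time; "joint_pos": joint angles; "qd": joint speeds; "joint_efforts": joint torques, N m; "tool_pos": TCP position; "tcp_rot": TCP orientation; "ft_force": force on the tool from outside, world axes, zero at the start; "wrist_torque": the same for the moment, N m; "finger_gap": finger opening in mm.
Only numpy, scipy, OpenCV 4.12 (cv2) and the standard library are available. Lean on these libraries where they do the work, as an engineer would, in place of code of your own. Each camera call takes 0.05 s, during which the arm holds its last target. There are 200 camera calls.

## Working session

There is one attempt and no reset: what is moved stays moved. The work goes in short steps, Python scripts to look and compute and a tool call to move; the robot and the scene stay as the last step left them, time stands still between calls to the robot, and variables do not carry over. Pictures are saved under pics/ and viewed, about 8 in all and at most 12, crops included, and the job is handed in when it is done.

Besides the shell and the picture viewer there is one more tool, called after "Call:" as a command line: name --argument value ..., lists and objects as JSON in quotes. apply_moves: Moves the arm, as the interface text tells. Its arguments: {"type":"object","properties":{"targets":{"type":"string"},"force":{"type":"number"}},"required":["targets"]}

```bash
mkdir -p pics; python3 - <<'E'
from bench import *
import cv2,numpy as np
s=sense();print(s)
ims=[]
for c in("scene","top"):
    m=camera_model(c);print(c,m)
    im=snapshot(c);cv2.imwrite(f"pics/{c}0.png",im[:,:,::-1])
    for q in("deck_edge","flap_hinge","pink_mid","green_mid","treat_box","carton_pink"):
        print(q,[(np.round(d["at"]),round(d["confidence"],2)) for d in place_of(c,q)][:4])
print(camera_model("wrist"))
E
```

```text
{'time': 0.0, 'joint_pos': array([ 6.44931246e+01,  7.51566162e+00,  8.53296041e+01, -5.28646355e-04,
        8.72606930e+01, -4.89378309e+00]), 'qd': array([-0.0080161 ,  0.01544329,  0.01414287, -0.11661477, -0.03096803,
       -0.04444902]), 'joint_efforts': array([ 3.02350876e-03, -5.69414341e+01, -5.00545835e+01,  2.69063403e-04,
        1.44531287e-02, -5.25624625e-05]), 'tool_pos': array([210.98619579, 561.09588022, 230.23554002]), 'tcp_rot': array([-1.79991487e+02,  1.05617475e-01,  6.93869413e+01]), 'ft_force': array([-0.53549008, -0.947168  , -0.30544336]), 'wrist_torque': array([ 0.00754956, -0.03466317,  0.09102128]), 'finger_gap': 85.39804877114285}
scene {'fx': 423.6065563683854, 'fy': 423.6065563683854, 'cx': 277.3162138847218, 'cy': 215.02628311573034, 'position': array([993.87642609, 759.04721996, 928.87957255]), 'attitude': array([ 48.87532037,   0.33314668, 145.24750927])}
deck_edge [(array([220., 238.]), 0.72)]
flap_hinge [(array([215., 208.]), 0.8)]
pink_mid [(array([216., 269.]), 0.61), (array([287., 277.]), 0.52), (array([272., 303.]), 0.47)]
green_mid [(array(
[... 541 characters left out ...]
0.63), (array([215., 235.]), 0.56), (array([188., 244.]), 0.55)]
green_mid [(array([212., 305.]), 0.79)]
treat_box [(array([190., 293.]), 0.69)]
carton_pink [(array([188., 243.]), 0.56), (array([213., 238.]), 0.47), (array([272., 189.]), 0.3)]
{'fx': 339.9601858500733, 'fy': 339.9601858500733, 'cx': 278.2606075609434, 'cy': 211.2217401053881, 'T_tool_cam': array([[ 9.99999751e-01,  5.14939882e-05, -7.03912940e-04,
         1.56779949e-01],
       [-1.80210688e-04, -9.45648485e-01, -3.25190576e-01,
        -8.18775313e+01],
       [-6.82399565e-04,  3.25190622e-01, -9.45648240e-01,
        -1.42734182e+02],
       [ 0.00000000e+00,  0.00000000e+00,  0.00000000e+00,
         1.00000000e+00]])}
```

```bash
cat > h.py <<'E'
from bench import *
import numpy as np,cv2
from scipy.spatial.transform import Rotation as R
def pose():
    s=sense();return s["tool_pos"],R.from_euler('xyz',s["tcp_rot"],degrees=True).as_matrix()
def cam(c):
    m=camera_model(c)
    if c=="wrist":
        p,A=pose();T=m["T_tool_cam"];return m,p+A@T[:3,3],A@T[:3,:3]
    # attitude roll pitch yaw
    return m,m["position"],R.from_euler('xyz',m["attitude"],degrees=True).as_matrix()
def ray(c,at,C=None):
    m,p,A=C or cam(c)
    d=A@np.array([(at[1]-m["cx"])/m["fx"],-(at[0]-m["cy"])/m["fy"],-1]);return p,d
def onz(c,at,z,C=None):
    p,d=ray(c,at,C);return p+d*(z-p[2])/d[2]
def proj(c,P,C=None):
    m,p,A=C or cam(c);q=A.T@(np.array(P)-p)
    return np.array([m["cy"]-m["fy"]*q[1]/-q[2],m["cx"]+m["fx"]*q[0]/-q[2]])
E
python3 - <<'E'
from h import *
for n,z,pts in(("deck_edge",130,((220,238),(179,295))),("hinge",185,((215,208),(143,297))),("pink",144,((216,269),(194,277))),("green",144,((198,266),(212,305)))):
    print(n,onz("scene",pts[0],z).round(),onz("top",pts[1],z).round())
a=cv2.imread("pics/scene0.png");b=cv2.imread("pics/top0.png")
cv2.imwrite("pics/a.png",cv2.resize(a[130:340,150:430],None,fx=2.8,fy=2.8))
cv2.imwrite("pics/b.png",cv2.resize(b[100:300,170:430],None,fx=2.9,fy=2.9))
E
```

```text
deck_edge [579. -42. 130.] [568. -43. 130.]
hinge [663. -50. 185.] [668. -51. 185.]
pink [507.   8. 144.] [519.  15. 144.]
green [469. -64. 144.] [460. -70. 144.]
```

View pics/a.png

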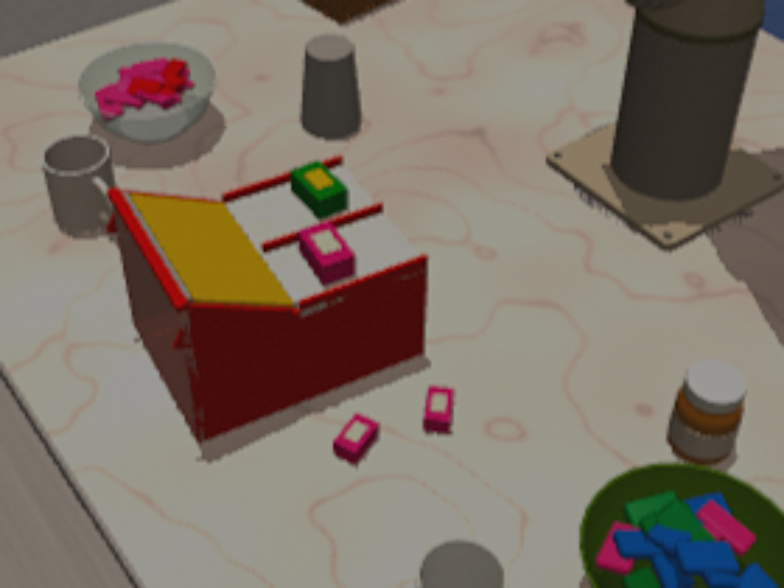

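View pics/b.png

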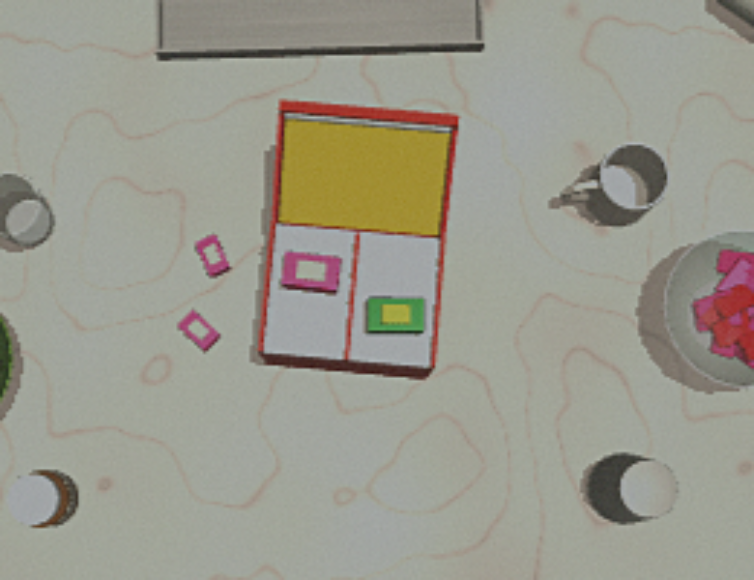

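The pictures show pink in the box's left (+y) lane at top-crop (310,270), green in the right lane at (395,313), and two small look-alikes on the counter to the left. I plan to set the jaws along the box's x axis so the fingers straddle the carton: the front one opens the flap and the rear one pushes. I'll move to a hover above it first.

Call:
apply_moves --targets "0 0 1.28 -41.1 47.8 -3 8.54;0 0 1.28 -41.1 47.8 -3 8.54;0 0 1.28 -41.1 47.8 -3 8.54;0 0 1.28 -41.1 47.8 -3 8.54;0 0 1.28 -41.1 47.8 -3 8.54"

```text
time: 1.2
tool_pos: [331.7, 340.9, 243.4]
tcp_rot: [-180.0, -0.0, 26.1]
ft_force: [0.6, -0.4, 1.1]
finger_gap: 85.3
```

```bash
cat > to.py <<'E'
import sys
from h import *
x,y,z,yaw=map(float,sys.argv[1:])
p,A=pose();s=sense()
T=R.from_euler('xyz',[180,0,yaw],degrees=True).as_matrix()
print("t",s["time"],p.round(1),s["tcp_rot"].round(2),"F",s["ft_force"].round(2))
print("turn",R.from_matrix(A.T@T).as_rotvec().round(4),"shift cm",(A.T@(np.array([x,y,z])-p)/10).round(2))
E
python3 to.py 514 8 260 -4
```

```text
t 1.2 [331.7 340.9 243.4] [-1.800e+02 -4.000e-02  2.609e+01] F [ 0.59 -0.35  1.13]
turn [-3.000e-04 -7.000e-04  5.252e-01] shift cm [ 1.74 37.91 -1.66]
```

Call:
apply_moves --targets "0 0 0.525 1.7 37.9 -1.7 8.54;0 0 0.525 1.7 37.9 -1.7 8.54;0 0 0.525 1.7 37.9 -1.7 8.54;0 0 0.525 1.7 37.9 -1.7 8.54;0 0 0.525 1.7 37.9 -1.7 8.54"

```text
time: 1.7
tool_pos: [452.8, 122.1, 254.9]
tcp_rot: [-180.0, -0.1, -3.8]
ft_force: [1.7, 0.9, 0.4]
finger_gap: 85.5
```

```bash
python3 to.py 514 8 260 -4
```

```text
t 1.7 [452.8 122.1 254.9] [-1.7998e+02 -6.0000e-02 -3.8300e+00] F [1.68 0.9  0.4 ]
turn [-0.0004 -0.0011  0.0029] shift cm [ 6.87 10.98 -0.51]
```

Call:
apply_moves --targets "0 0 0 6.9 11 -0.5 8.54;0 0 0 6.9 11 -0.5 8.54;0 0 0 6.9 11 -0.5 8.54;0 0 0 6.9 11 -0.5 8.54;0 0 0 6.9 11 -0.5 8.54"

```text
time: 2.2
tool_pos: [513.9, 9.4, 259.2]
tcp_rot: [-180.0, 0.0, -3.8]
ft_force: [-0.3, 0.2, 0.7]
finger_gap: 85.2
```

```bash
python3 - <<'E'
from h import *
p,A=pose();print(p,sense()["tcp_rot"])
C=cam("wrist")
im=snapshot("wrist");cv2.imwrite("pics/w1.png",im[:,:,::-1])
for q,z in(("deck_edge",130),("flap_hinge",185),("pink_mid",144),("green_mid",144)):
    print(q,[(np.round(d["at"]),round(d["confidence"],2),onz("wrist",d["at"],z,C).round(1)) for d in place_of("wrist",q)][:3])
E
```

```text
[513.94846457   9.42903936 259.23363257] [-1.79979855e+02  2.91964385e-02 -3.77091252e+00]
deck_edge [(array([250., 344.]), 0.66, array([570.3, -40.7, 130. ]))]
flap_hinge [(array([286., 503.]), 0.67, array([676.5, -50.5, 185. ]))]
pink_mid [(array([ 54., 320.]), 0.78, array([552.2, 117.5, 144. ])), (array([ 37., 236.]), 0.78, array([494.9, 131.8, 144. ])), (array([196., 287.]), 0.65, array([523.3,  16.1, 144. ]))]
green_mid [(array([300., 238.]), 0.68, array([475.2, -75.7, 144. ]))]
```

View pics/w1.png

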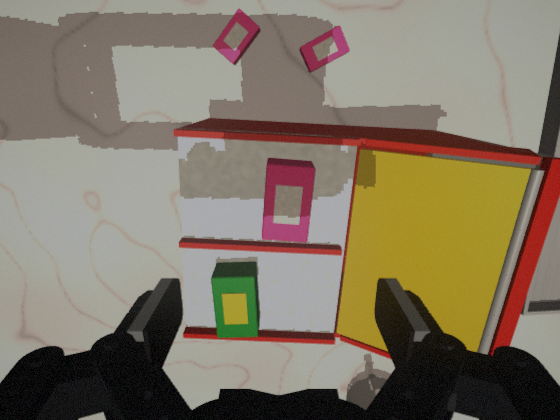

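```bash
python3 - <<'E'
from h import *
for n,z,pts in(("rail top",140,((241,183),(246,340))),("outer rail",140,((135,180),(143,355))),("low rail",140,((333,187),(338,334))),("edge",131,((148,357),(333,338))),("pinktop",158,((181,266),(182,314),(242,309),(240,263))),("greentop",158,((277,215),(278,257),(337,257),(336,217))),("cap inner",185,((170,530),(350,486)))):
    print(n,[onz("wrist",q,z).round(1)[:2] for q in pts])
E
```

```text
rail top [array([433.8, -17. ]), array([565.4, -29.9])]
outer rail [array([444.8,  69.9]), array([577.1,  55.6])]
low rail [array([ 423.3, -109.6]), array([ 559.5, -123.9])]
edge [array([580.7,  50.3]), array([ 564.7, -125.8])]
pinktop [array([508.1,  34.6]), array([543.3,  31.6]), array([538.1, -16.4]), array([502.2, -12.4])]
greentop [array([460.8, -42.6]), array([494.8, -45.7]), array([ 490. , -103.6]), array([ 455.4, -100.4])]
cap inner [array([681. ,  37.8]), array([ 671.9, -105.5])]
```

```bash
python3 to.py 515.5 16.2 140 -5.6
```

```text
t 2.45 [513.6  11.  259.5] [-1.7999e+02 -1.0000e-02 -3.5700e+00] F [-0.35  0.32 -0.15]
turn [-0.0002 -0.0002  0.0355] shift cm [ 0.15 -0.53 11.95]
```

Call:
apply_moves --targets "0 0 0.036 0.2 -0.6 3 8.54;0 0 0.036 0.2 -0.6 6 8.54;0 0 0.036 0.2 -0.6 9 8.54;0 0 0.036 0.2 -0.6 11.5 8.54;0 0 0.036 0.2 -0.6 12 8.54"

```text
time: 2.95
tool_pos: [513.7, 16.8, 135.9]
tcp_rot: [180.0, 0.3, -5.6]
ft_force: [-0.8, -0.1, -0.3]
finger_gap: 85.5
```

```bash
python3 to.py 515.5 16.2 128 -5.6; python3 - <<'E'
from h import *
cv2.imwrite("pics/w2.png",snapshot("wrist")[:,:,::-1])
s=cv2.resize(snapshot("scene")[150:290,200:340],None,fx=4,fy=4,interpolation=2);cv2.imwrite("pics/s2.png",s[:,:,::-1])
E
```

```text
t 2.95 [513.7  16.8 135.9] [179.99   0.33  -5.65] F [-0.8  -0.07 -0.29]
turn [ 0.0001  0.0057 -0.0009] shift cm [0.18 0.04 0.79]
```

View pics/w2.png

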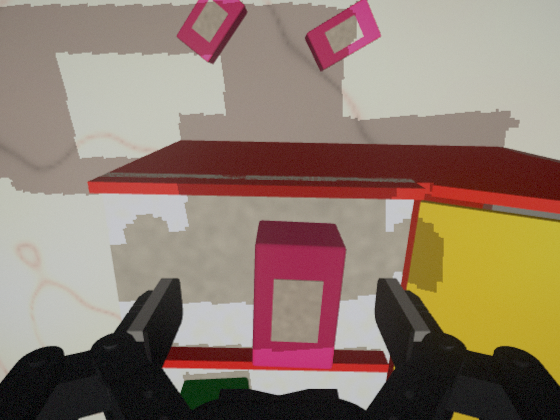

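View pics/s2.png

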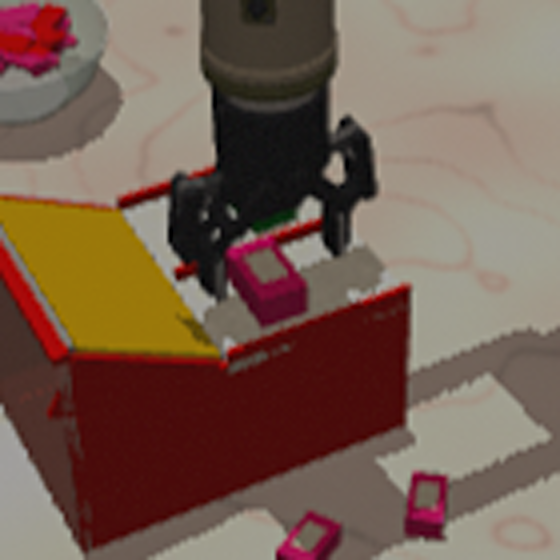

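The fingers now straddle the pink carton, whose top face is at wrist (253–345, 248–366), and the front finger is just short of the flap edge at column 410. I'll re-measure the carton, then lower.

Call:
apply_moves --targets "0 0 0 0 0 0.3 8.54;0 0 0 0 0 0.6 8.54;0 0 0 0 0 0.9 8.54;0 0 0 0 0 1.1 8.54;0 0 0 0 0 1.1 8.54"

```text
time: 3.55
tool_pos: [516.3, 15.7, 128.2]
tcp_rot: [180.0, 0.0, -5.7]
ft_force: [-0.7, 0.6, 0.5]
finger_gap: 85.4
```

```bash
python3 to.py 515.5 16.2 124 -5.6; python3 - <<'E'
from h import *
O=np.array([570.5,-37.5,0]);B=R.from_euler('z',-5.6,degrees=True).as_matrix()
# pose at w2
m=camera_model("wrist");T=m["T_tool_cam"];A=R.from_euler('xyz',[180,0,-5.6],degrees=True).as_matrix();p=np.array([513.7,16.8,136])
C=(m,p+A@T[:3,3],A@T[:3,:3])
f=lambda q,z:(B.T@(onz("wrist",q,z,C)-O))[:2].round(1)
print("tcp",B.T@(p-O))
print("pink",[f(q,158) for q in((248,256),(250,345),(366,335),(363,253))])
print("edge",[f(q,131) for q in((200,417),(280,405))])
print("rail",[f(q,140) for q in((191,90),(193,420),(349,165),(353,387))])
for z in(0,-10,-13,-18):
  print(z,[proj("wrist",p+A@np.array([x,-11,z]),C).round() for x in(-42.5,42.5,57)])
E
```

```text
t 3.55 [516.3  15.7 128.2] [ 1.80e+02  1.00e-02 -5.73e+00] F [-0.7   0.57  0.47]
turn [ 0.      0.0002 -0.0023] shift cm [-0.08 -0.04  0.42]
tcp [-61.82766778  48.49813911 136.        ]
pink [array([-68.7,  75.3]), array([-33.9,  74.4]), array([-34.8,  17.7]), array([-71.2,  19.4])]
edge [array([ 3.1, 86.6]), array([ 2.6, 45.3])]
rail [array([-139.5,   93.3]), array([ 0.1, 92.4]), array([-116.7,   11.4]), array([-5.2,  8.9])]
0 [array([259., 183.]), array([259., 365.]), array([259., 397.])]
-10 [array([269., 177.]), array([269., 371.]), array([269., 404.])]
-13 [array([273., 175.]), array([273., 373.]), array([273., 407.])]
-18 [array([279., 172.]), array([278., 376.]), array([278., 411.])]
```

Call:
apply_moves --targets "0 0 0 0 0 0.3 8.54;0 0 0 0 0 0.6 8.54;0 0 0 0.7 0 0.6 8.54;0 0 0 1.4 0 0.6 8.54;0 0 0 2.1 0 0.6 8.54"

```text
time: 4.05
tool_pos: [538.0, 13.6, 122.5]
tcp_rot: [180.0, -0.0, -5.7]
ft_force: [-0.5, 0.3, 0.4]
finger_gap: 85.2
```

```bash
cat > st.py <<'E'
from h import *
O=np.array([570.5,-37.5,0]);B=R.from_euler('z',-5.6,degrees=True).as_matrix()
s=sense();print(s["time"],"box tcp",(B.T@(s["tool_pos"]-O)).round(1),s["tcp_rot"].round(2),"F box",(B.T@s["ft_force"]).round(2))
E
python3 st.py
```

```text
4.05 box tcp [-37.3  47.7 122.5] [ 1.80e+02 -1.00e-02 -5.73e+00] F box [-0.5   0.26  0.44]
```

Call:
apply_moves --targets "0 0 0 0.4 0 0 8.54;0 0 0 0.8 0 0 8.54;0 0 0 1.2 0 0 8.54;0 0 0 1.6 0 0 8.54;0 0 0 2 0 0 8.54"

```text
time: 4.55
tool_pos: [557.3, 11.7, 122.3]
tcp_rot: [180.0, 0.0, -5.7]
ft_force: [-1.2, -0.6, 0.9]
finger_gap: 85.1
```

```bash
python3 st.py; python3 - <<'E'
from h import *
a=snapshot("wrist");b=snapshot("scene")
b=cv2.resize(b[150:290,200:340],(420,420),interpolation=2)
cv2.imwrite("pics/c3.png",np.hstack([cv2.resize(a,(380,285)),b[:285]])[:,:,::-1])
E
```

```text
4.55 box tcp [-17.9  47.6 122.3] [ 1.80e+02  1.00e-02 -5.72e+00] F box [-1.18 -0.68  0.9 ]
```

View pics/c3.png

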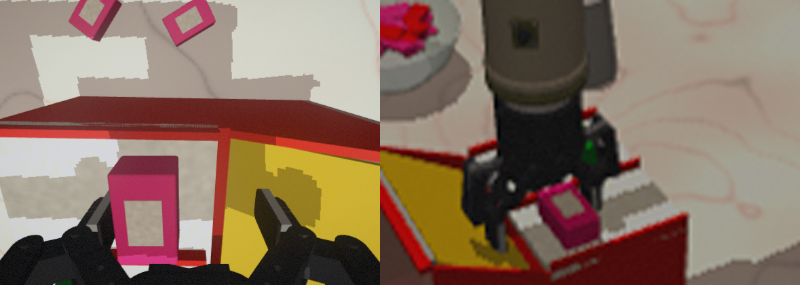

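Call:
apply_moves --targets "0 0 0 0.3 0 0 8.54;0 0 0 0.6 0 0 8.54;0 0 0 0.9 0 0 8.54;0 0 0 1.2 0 0 8.54;0 0 0 1.4 0 0 8.54"

```text
time: 5.15
tool_pos: [571.3, 10.2, 122.3]
tcp_rot: [-180.0, 0.0, -5.7]
ft_force: [-2.0, 0.6, 1.3]
finger_gap: 85.3
```

Call:
apply_moves --targets "0 0 0 0.2 0 0 8.54;0 0 0 0.5 0 0 8.54;0 0 0 0.8 0 0 8.54;0 0 0 1.1 0 0 8.54;0 0 0 1.4 0 0 8.54"

```text
time: 5.65
tool_pos: [585.1, 8.8, 122.3]
tcp_rot: [180.0, 0.0, -5.7]
ft_force: [-3.6, -0.6, 0.7]
finger_gap: 85.6
```

```bash
python3 st.py; python3 - <<'E'
from h import *
a=snapshot("wrist");b=snapshot("scene")
b=cv2.resize(b[150:290,200:340],(420,420),interpolation=2)
cv2.imwrite("pics/c4.png",np.hstack([cv2.resize(a,(380,285)),b[:285]])[:,:,::-1])
E
```

```text
5.65 box tcp [ 10.   47.5 122.3] [ 1.80e+02  2.00e-02 -5.73e+00] F box [-3.53 -0.91  0.67]
```

View pics/c4.png

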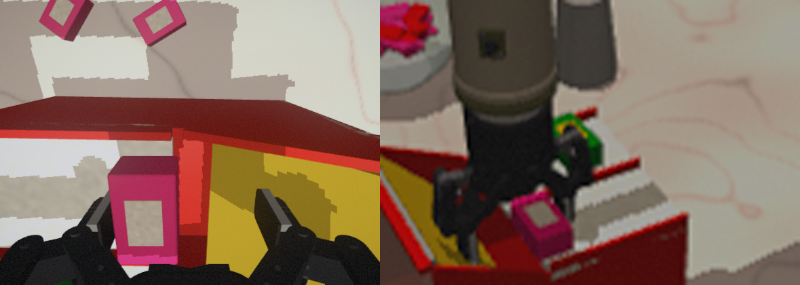

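Call:
apply_moves --targets "0 0 0 0.3 0 0 8.54;0 0 0 0.6 0 0 8.54;0 0 0 0.9 0 0 8.54;0 0 0 1.2 0 0 8.54;0 0 0 1.5 0 0 8.54"

```text
time: 6.25
tool_pos: [599.8, 7.4, 122.1]
tcp_rot: [180.0, 0.0, -5.7]
ft_force: [-4.7, -0.4, 0.2]
finger_gap: 85.5
```

Call:
apply_moves --targets "0 0 0 0.2 0 0 8.54;0 0 0 0.4 0 0 8.54;0 0 0 0.6 0 0 8.54;0 0 0 0.8 0 0 8.54;0 0 0 0.8 0 0 8.54"

```text
time: 6.75
tool_pos: [602.3, 7.0, 122.4]
tcp_rot: [180.0, 0.7, -5.7]
ft_force: [-47.6, 2.4, 23.3]
finger_gap: 85.6
```

```bash
python3 st.py; python3 - <<'E'
from h import *
a=snapshot("wrist");b=snapshot("scene")
b=cv2.resize(b[150:290,200:340],(420,420),interpolation=2)
cv2.imwrite("pics/c5.png",np.hstack([cv2.resize(a,(380,285)),b[:285]])[:,:,::-1])
E
```

```text
6.75 box tcp [ 27.3  47.4 122.4] [179.96   0.72  -5.72] F box [-47.55  -2.3   23.35]
```

View pics/c5.png

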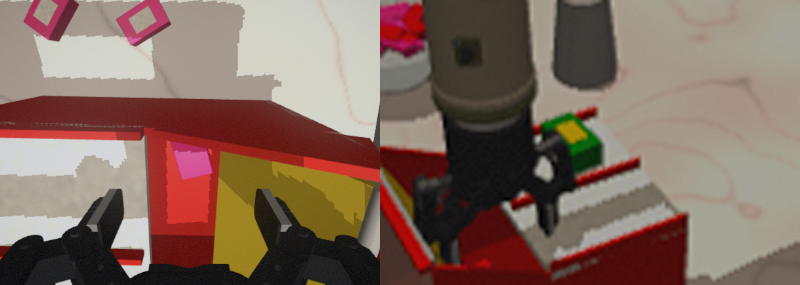

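The carton has dropped into the box, with its pink face visible inside at wrist (190,160). Something has stopped the tool with 47 N, probably a knuckle on the red cap, so I'm backing off at once.

Call:
apply_moves --targets "0 0 0 -1.5 0 0 8.54;0 0 0 -3 0 0 8.54;0 0 0 -4.5 0 0 8.54;0 0 0 -6 0 0 8.54;0 0 0 -7 0 0 8.54"

```text
time: 7.35
tool_pos: [538.8, 13.5, 123.2]
tcp_rot: [-180.0, -0.2, -5.7]
ft_force: [0.2, 0.3, 0.9]
finger_gap: 85.4
```

Call:
apply_moves --targets "0 0 0 -1 0 0 8.54;0 0 0 -2 0 0 8.54;0 0 0 -2.6 0 0 8.54;0 0 0 -2.6 0 -1 8.54;0 0 0 -2.6 0 -3 8.54"

```text
time: 7.85
tool_pos: [511.2, 16.2, 151.6]
tcp_rot: [180.0, 0.2, -5.7]
ft_force: [0.6, -0.0, 0.9]
finger_gap: 85.7
```

Call:
apply_moves --targets "0 0 0 0 0 -4 8.54;0 0 0 0 0 -8 8.54;0 0 0 0 0 -12 8.54;0 0 0 0 0 -15 8.54;0 0 0 0 0 -15 8.54"

```text
time: 8.35
tool_pos: [515.0, 15.9, 309.3]
tcp_rot: [-180.0, -0.6, -5.7]
ft_force: [-0.2, 0.1, 0.3]
finger_gap: 85.3
```

```bash
python3 st.py; python3 - <<'E'
from h import *
a=snapshot("wrist");b=snapshot("scene")
b=cv2.resize(b[130:290,180:340],(420,420),interpolation=2)
cv2.imwrite("pics/c6.png",np.hstack([cv2.resize(a,(380,285)),b[:285]])[:,:,::-1])
C=cam("wrist")
print([(d["confidence"],onz("wrist",d["at"],144,C).round(1)) for d in place_of("wrist","green_mid")])
print([(d["at"],d["confidence"]) for d in place_of("scene","green_mid")])
E
```

```text
8.35 box tcp [-60.4  47.8 309.3] [-179.98   -0.59   -5.73] F box [-0.18  0.11  0.28]
[(0.69, array([472.5, -72.2, 144. ]))]
[([195.6, 264.3], 0.53)]
```

View pics/c6.png

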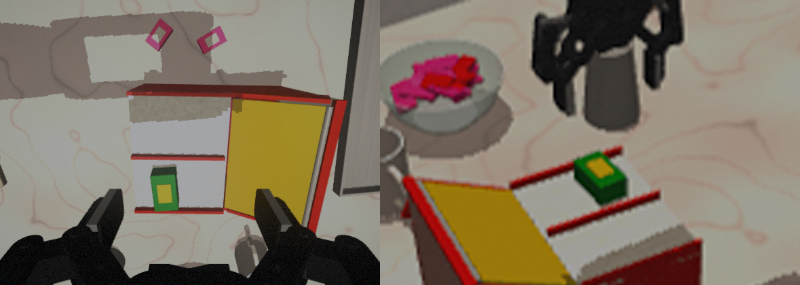

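The deck's pink lane is empty, the flap looks shut, and the green carton hasn't moved. The fingers are clear, so I'm handing in.

```bash
python3 -c "
from bench import *
print(hand_in())"
```

```text
the job is handed in; nothing more can be done
None
```

I posted the pink carton into the box and handed the job in at about 8.5 s. One hard contact near the end of the push may count against the run. With the jaws open and set along the box's x axis, the front finger pushed the flap open. The rear finger then pushed the carton along its lane and over the edge. I drew the fingers back along the deck and lifted clear.

**Final checks:**
- **Carton:** it was seen inside the box after the push, and the deck lane is empty. I could not see it at rest once the flap had closed.
- **Flap:** it looks shut in the wrist and scene views; I did not measure its angle.
- **Green carton:** it was at about (472, -72) mm at the end against (475, -76) mm before, which is within the measuring error.
- **Bystanders:** the arm passed well above them. I did not measure them again.
- **Gripper:** nothing is touching it; the wrist force reads about 0.3 N.

**Hard contact:** in the last 5–8 mm of the push the tool stalled, with about 53 N at the wrist. The cause was probably a finger knuckle meeting the box's red cap or the flap near its hinge. I backed off at once. That is under the 120 N wrist limit, but if the knuckle counts as gripper body, it may have passed the 40 N body limit.

The two push steps could not be read out directly. The pictures showed the flap held open with the carton still on the deck, with the rear finger against the carton close to the edge.

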